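# Transfer a glass-sample hanger to the next rail

## Robot

A 7-joint arm with a two-finger parallel gripper is mounted at the origin on a cart in front of the work surface, level with it; the furniture and walls round the work are solid. World frame = base frame: x ahead of the robot, y to its left, z up, the work surface at z = 0. Lengths are in m, angles in rad, forces in N, time in s.
With the tool pointing down it reaches from about 0.4 to 0.85 m from the base axis. Payload 10.4 kg.
Tool frame: the origin (TCP) lies at the very end of the fingers, on their centre line; the grasp point (between the pads) lies r.pinch_z behind it (r.pinch_z is the distance from the TCP to the grasp point, in m); z points along the fingers, x is the direction in which the jaws open and shut, and the axes are right-handed (so a half turn about z gives the same grasp; the last joint's range is limited). The gripper opens to 87 mm and grips with 3 to 60 N. Pads are 19 mm wide; open, the fingers measure 117 mm over their backs; the gripper's body (75 mm by 190 mm) begins 51 mm behind the grasp point.
Start: joints at [-1.167, 0.332, -0.065, 1.46, 0.022, 1.35, -0.088], TCP at [0.259, 0.569, 0.223] pointing down, gripper open.
Joint ranges: [-2.6, 2.6], [-0.5, 2.12], [-1.47, 1.34], [0.16, 2.42], [-1.27, 4.41], [0.06, 2.06], [-2.6, 2.6]. Speed limits (rad/s): [2.22, 2.22, 2.79, 2.79, 3.14, 3.14, 3.14].

## Interface

Orientations are given as a unit quaternion [x, y, z, w].
In Python, from bench import r gives the robot as it stands.
- The arm moves only by the tool carry_out, never from a script. Its argument "increments" is text: rows parted by semicolons, each of 7 numbers parted by spaces: the turn, a rotation vector about the tool's x, y, z in degrees, then the shift along the tool's x, y, z in m, then the finger opening in m, from 0 to 0.087. A call has exactly 5 rows; each row is the pose to reach, as a shift and turn from the pose measured when the call began, along the tool's axes at that moment; what a row does not reach only later rows make up. A row lasts 1/8 s, in which the tool goes at most 62.5 mm and 10.7 degrees, less where a joint would pass 70% of its speed; a pose out of reach is approached as far as the arm can. A call with a gripper value outside its range is refused whole. The fingers move at their own pace and stop on an object; "squeeze" is the grip in N (left out, the last holds). Time passes only in rows, so rows that repeat a pose let the fingers close, or fill a call up. It gives the time, the measured TCP pose, the force and the opening at its end, in the units of the state.
- r.read_state(): the state, without advancing time (a new reading comes with each control period).
- r.camera(name): name is "scene" or "top"; returns (picture, depth): 384x512x3 uint8, blue, green, red; 384x512 float32, m along the optical axis (not along the pixel's ray), 0 where there is no reading.
- r.camera_model(name): a dict with "K" (3x3 intrinsics, pixels), "extrinsics" (4x4, takes a point from camera to world coordinates). Camera axes: x right, y down, z forward; pixel columns grow to the right and rows downward; lengths in m; the calibration is good to about 2 mm. A picture is of the moment at which its call begins. camera_model takes no time and is no camera call.
- r.close_job(): hands the job in, once; it reports no verdict.
The state is a dict: "time": time; "joint_positions": joint angles; "joint_vel": joint speeds; "joint_torque": joint torques, N m; "ee_pos": TCP position; "eef_rot": TCP orientation; "ft_force": force on the tool from outside, world axes, zero at the start; "torque": the same for the moment, N m; "width": finger opening in m.
Only numpy, scipy, OpenCV 4.12 (cv2) and the standard library are available. Lean on these libraries where they do the work, as an engineer would, in place of code of your own. Each camera call takes 0.05 s, during which the arm holds its last target.

## Task

Slide the hanger with the glass sample along the first rail to its end, lift it over the end stops and thread it onto the second rail, then lower it there. Slide it along until it pushes the hanger already parked there tight against the buffer at the far end, wherever that is set; press the row together for about a second with roughly 10 N, never over 18 N, then let go. Handle it gently and leave the other things on the bench alone.

Things in the scene. Friction and masses are not known exactly. Their poses are not given: they have to be found in the camera images.
- hanger: Hangs on the first rail: steel head block 28 (x, across the rail) x 36 (y, along it) x 12 mm high, a grip tab on top, a closed eye below it that the rail passes through, and under that a framed glass pane 74 wide in x, 10 thick, down to 114 mm below the origin. Origin: middle of the eye's roof (head block's underside), which rides on the rail. z up. About 180 g, varying 0.7 to 1.4 times.
- hanger_tab (a point): Middle of the hanger's upright grip tab, 33 mm above the hanger's origin. The tab is 8 mm thick in x, 26 long in y, and stands from 12 to 54 mm above the origin: pinch it across x from above.
- hanger_eye (a point): Centre of the hanger's eye, 17 mm below its origin. The opening is 18 mm wide in x and 34 high, 36 long at its roof. The eye is closed, so the hanger leaves a rail only over the free end: the end lug passes through while the hanger is raised 10 to 24 mm above its riding height.
- parked_hanger: A hanger of the same shape, size and axes, origin likewise, already hanging loose on the second rail, 5 to 75 mm short of the buffer; it slides when pushed (rail friction takes about 1 N per hanger, more under downward load). The two head blocks touch when the origins are 36 mm apart along the rail; the glass panes then do not touch.
- first_stand: Fixed wooden base 90 x 180 mm with a straight aluminium rail, 12 wide, 10 thick, its top 160 mm above the origin (on the bench, under the base). The rail runs along own y from a steel post (block face at y = +75 mm) to a free end at y = -80, where an end lug as wide as the rail, 8 long, stands 10 mm above it (inner face y = -72). Yaw up to 0.15 rad.
- second_stand: Fixed base 90 x 232 mm, rail of the same section and height, parallel to the first, beyond a gap of 50 to 70 mm, set off sideways by up to 5 mm. Origin and axes as on the first stand. Free end at y = +90 mm with a lug 8 long, 10 high (inner face y = +82); at the other end a post with a bracket and a buffer.
- first_rail_end (a point): Free end of the first rail, middle of its top face.
- second_rail_start (a point): Free end of the second rail, middle of its top face.
- buffer_bracket (a point): Face of the bracket on the second stand's post, height of the rail's top; y = -117 mm on that stand. From it sticks out an adjustable buffer: a clamped, rigid rod with a steel pad 30 wide, 18 high. The pad's face stands 12 to 57 mm in front of this point, differently each time and not measured: find it by feel. Against it the row ends; a hanger touching it has its origin 18 mm from the face.
- marker_a: Marker pen 14 x 124 x 14 mm lying on the bench behind the first stand; to be left alone. Origin under its middle.
- fid: Flat pointed smoothing stick 21 x 128 x 8 mm lying behind the second stand; to be left alone. Origin under its middle.
- glass_nugget: Flat glass bead about 21 mm across, 9 mm high, lying on the bench under the gap between the rails; to be left alone. Origin under its middle.
Not all that is in view belongs to the job. What is shaped like the hanger but turquoise or yellow is not meant.

How it is judged:
By the outcome, as a careful person would: the job done as asked, in the order asked, and still so for the second after the job is handed in, with the robot touching nothing.
It also fails if it takes over 64 s, if anything falls off the work surface, if the arm or the gripper's body presses on something with over 40 N, if the wrist force passes 120 N, or if a joint passes its speed limit or range.

## Working session

There is one attempt and no reset: what is moved stays moved. The work goes in short steps, Python scripts to look and compute and a tool call to move; the robot and the scene stay as the last step left them, time stands still between calls to the robot, and variables do not carry over. Pictures are saved under pics/ and viewed, and the job is handed in when it is done.

Besides the shell and the picture viewer there is one more tool, called after "Emit:" as name(argument=value, ...) on one line, values as JSON. carry_out: Moves the arm, as the interface text tells. Its arguments: {"type":"object","properties":{"increments":{"type":"string"},"squeeze":{"type":"number"}},"required":["increments"]}

```bash
ls; mkdir -p pics; python3 - <<'E'
from bench import r
import cv2,numpy as np
s=r.read_state(); print(s, r.pinch_z)
for n in("scene","top"):
    p,d=r.camera(n); cv2.imwrite(f"pics/{n}0.png",p); np.save(f"pics/{n}0.npy",d); m=r.camera_model(n); print(n,m)
E
```

```text
pics
{'time': 0.0, 'joint_positions': array([-1.16662381,  0.3328853 , -0.06470748,  1.46093427,  0.02160047,
        1.34991327, -0.08853788]), 'joint_vel': array([ 0.00061855, -0.00106758,  0.00073586, -0.00131143, -0.00045723,
        0.00235486, -0.00106018]), 'joint_torque': array([-6.16889301e-04, -6.23237014e+01,  2.43045663e-02, -3.89903784e+01,
       -6.13957574e-02,  3.97905672e-02,  1.43530228e-04]), 'ee_pos': array([0.25854949, 0.56858525, 0.22174894]), 'eef_rot': array([ 8.40816035e-01,  5.41320491e-01, -5.89043741e-04,  4.18017673e-04]), 'ft_force': array([-0.41780595, -0.55378692, -0.0861335 ]), 'torque': array([ 0.04657613, -0.02098857, -0.04373514]), 'width': 0.0869216570584171} 0.0187
scene {'K': array([[484.09544358,   0.        , 252.00655996],
       [  0.        , 484.09544358, 197.73021572],
       [  0.        ,   0.        ,   1.        ]]), 'extrinsics': array([[ 0.48133477, -0.38664583,  0.7866523 , -0.51805372],
       [-0.87646964, -0.22341653,  0.42648098, -0.63571649],
       [ 0.01085403, -0.89475698, -0.44642147,  0.7688747 ],
       [ 0.        ,  0.        ,  0.        ,  1.        ]])}
top {'K': array([[376.03122833,   0.        , 255.92775422],
       [  0.        , 376.03122833, 190.0161337 ],
       [  0.        ,   0.        ,   1.        ]]), 'extrinsics': array([[-1.55936976e-02, -9.79940096e-01,  1.98681266e-01,
         3.88215283e-01],
       [-9.99878173e-01,  1.54197879e-02, -2.42262098e-03,
        -4.41941150e-02],
       [-6.89599552e-04, -1.98694839e-01, -9.80061164e-01,
         9.88417276e-01],
       [ 0.00000000e+00,  0.00000000e+00,  0.00000000e+00,
         1.00000000e+00]])}
```

View pics/scene0.png

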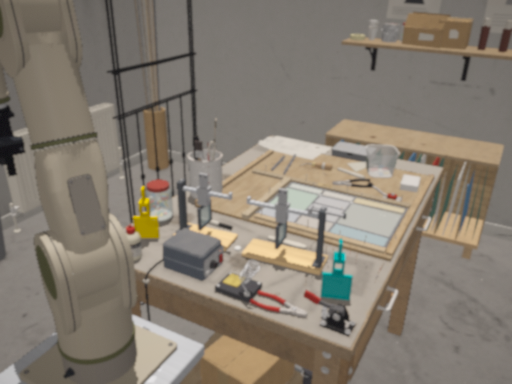

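View pics/top0.png

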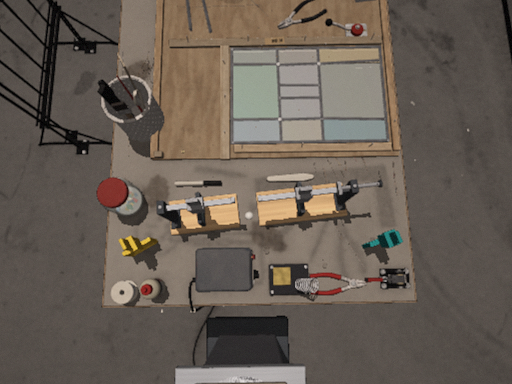

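```bash
python3 - <<'E'
import cv2,numpy as np
p=cv2.imread("pics/top0.png"); c=p[165:245,145:395]; cv2.imwrite("pics/topz.png",cv2.resize(c,None,fx=3.2,fy=3.2,interpolation=cv2.INTER_CUBIC))
p=cv2.imread("pics/scene0.png"); c=p[160:285,165:345]; cv2.imwrite("pics/scz.png",cv2.resize(c,None,fx=4.4,fy=4.4,interpolation=cv2.INTER_CUBIC))
E
```

```text
(no output)
```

View pics/topz.png

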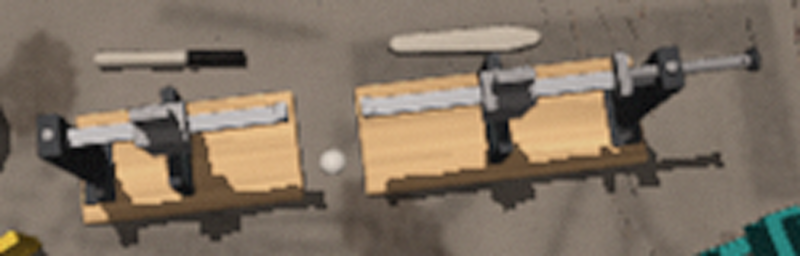

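View pics/scz.png

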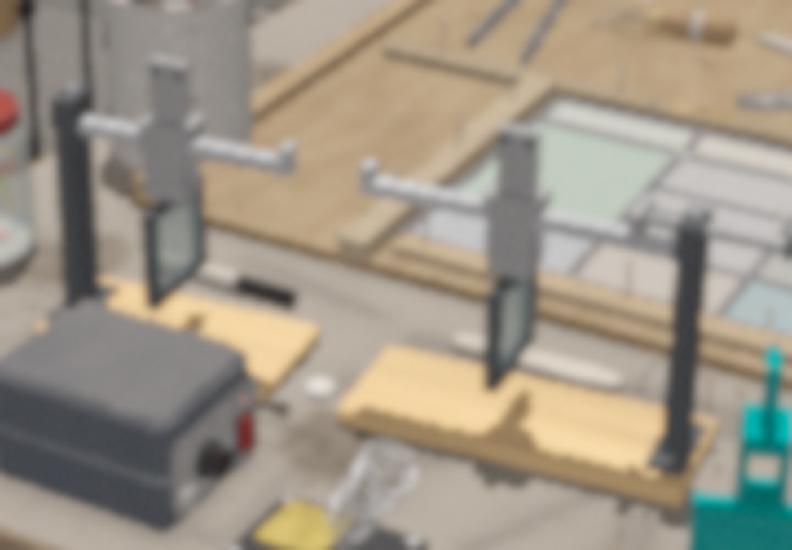

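```bash
cat > h.py <<'E'
import numpy as np,cv2
from bench import r
def cloud(n,d):
    m=r.camera_model(n);K=m["K"];E=m["extrinsics"]
    v,u=np.mgrid[0:d.shape[0],0:d.shape[1]]
    P=np.stack([(u-K[0,2])/K[0,0]*d,(v-K[1,2])/K[1,1]*d,d],-1)
    W=P@E[:3,:3].T+E[:3,3]; W[d==0]=np.nan
    return W
def ray(n,u,v,z):
    m=r.camera_model(n);K=m["K"];E=m["extrinsics"]
    dd=E[:3,:3]@np.array([(u-K[0,2])/K[0,0],(v-K[1,2])/K[1,1],1]); o=E[:3,3]
    return o+dd*(z-o[2])/dd[2]
E
python3 - <<'E'
from h import *
d=np.load("pics/top0.npy");W=cloud("top",d)
p=cv2.imread("pics/top0.png")
sub=W[165:235,150:390]
z=sub[...,2]
im=np.clip(z/0.24*255,0,255); im=np.nan_to_num(im).astype(np.uint8)
cv2.imwrite("pics/hz.png",cv2.resize(cv2.applyColorMap(im,cv2.COLORMAP_JET),None,fx=3.3,fy=3.3,interpolation=cv2.INTER_NEAREST))
for n in ("top","scene"):
    W=cloud(n,np.load(f"pics/{n}0.npy"));Q=W.reshape(-1,3)
    Q=Q[(Q[:,0]>.3)&(Q[:,0]<.62)&(Q[:,1]>-.45)&(Q[:,1]<.3)]
    R=Q[(Q[:,2]>.14)&(Q[:,2]<.25)]
    print(n,len(R))
    for y in np.arange(-.42,.28,.01):
        S=R[(R[:,1]>=y)&(R[:,1]<y+.01)]
        if len(S): print("%.3f n%d x %.3f %.3f med %.3f z %.3f med %.3f %.3f"%(y+.005,len(S),S[:,0].min(),S[:,0].max(),np.median(S[:,0]),S[:,2].min(),np.median(S[:,2]),S[:,2].max()))
E
```

```text
top 1879
-0.355 n60 x 0.433 0.459 med 0.441 z 0.141 med 0.167 0.172
-0.345 n37 x 0.437 0.457 med 0.451 z 0.141 med 0.161 0.171
-0.325 n10 x 0.556 0.569 med 0.562 z 0.171 med 0.177 0.181
-0.315 n27 x 0.556 0.570 med 0.562 z 0.167 med 0.175 0.179
-0.305 n18 x 0.558 0.566 med 0.562 z 0.170 med 0.174 0.177
-0.295 n19 x 0.557 0.565 med 0.561 z 0.169 med 0.174 0.177
-0.285 n17 x 0.556 0.563 med 0.559 z 0.171 med 0.175 0.176
-0.275 n18 x 0.547 0.564 med 0.559 z 0.169 med 0.175 0.177
-0.265 n63 x 0.543 0.571 med 0.555 z 0.149 med 0.179 0.183
-0.255 n87 x 0.542 0.572 med 0.554 z 0.140 med 0.176 0.182
-0.245 n29 x 0.550 0.560 med 0.553 z 0.152 med 0.173 0.177
-0.235 n32 x 0.540 0.567 med 0.552 z 0.160 med 0.179 0.182
-0.225 n65 x 0.540 0.569 med 0.554 z 0.152 med 0.174 0.183
-0.215 n29 x 0.547 0.558 med 0.553 z 0.155 med 0.160 0.163
-0.205 n23 x 0.546 0.558 med 0.551 z 0.153 med 0.161 0.164
-0.195 n27 x 0.545 0.556 med 0.551 z 0.157 med 0.161 0.163
-0.185 n26 x 0.544 0.556 med 0.549 z 0.151 med 0.161 0.164
-0.175 n24 x 0.543 0.555 med 0.548 z 0.156 med 0.160 0.167
-0.165 n40 x 0.534 0.561 med 
[... 4425 characters left out ...]
 0.216
0.095 n76 x 0.509 0.527 med 0.520 z 0.140 med 0.175 0.216
0.105 n20 x 0.510 0.531 med 0.520 z 0.141 med 0.172 0.214
0.115 n11 x 0.516 0.529 med 0.518 z 0.150 med 0.156 0.162
0.125 n17 x 0.514 0.530 med 0.519 z 0.154 med 0.159 0.163
0.135 n14 x 0.513 0.528 med 0.517 z 0.151 med 0.160 0.162
0.145 n13 x 0.512 0.525 med 0.516 z 0.152 med 0.159 0.161
0.155 n75 x 0.500 0.537 med 0.515 z 0.140 med 0.164 0.181
0.165 n46 x 0.502 0.535 med 0.506 z 0.141 med 0.168 0.182
0.175 n2 x 0.507 0.507 med 0.507 z 0.156 med 0.158 0.160
0.235 n24 x 0.426 0.440 med 0.432 z 0.140 med 0.157 0.171
0.245 n29 x 0.428 0.456 med 0.443 z 0.140 med 0.157 0.171
0.255 n1 x 0.446 0.446 med 0.446 z 0.169 med 0.169 0.169
```

View pics/hz.png

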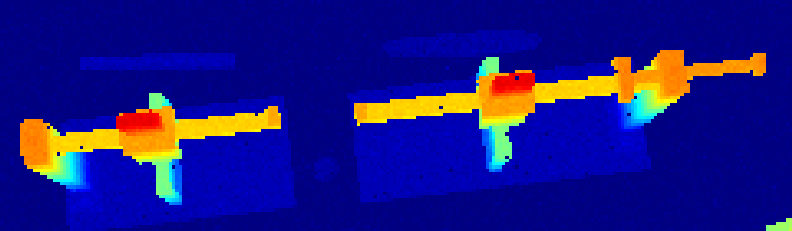

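```bash
cat > fit.py <<'E'
from h import *
def run():
    out={}
    W=np.concatenate([cloud("top",np.load("pics/top0.npy")).reshape(-1,3)])
    for nm,ys in (("r1",[(.015,.065),(.118,.148)]),("r2",[(-.215,-.178),(-.122,-.065)])):
        m=np.zeros(len(W),bool)
        for a,b in ys: m|=(W[:,1]>a)&(W[:,1]<b)
        m&=(W[:,2]>.157)&(W[:,2]<.166)&(W[:,0]>.49)&(W[:,0]<.59)
        Q=W[m]; c=np.polyfit(Q[:,1],Q[:,0],1); res=Q[:,0]-np.polyval(c,Q[:,1])
        e=np.percentile(res,[2,98]); print(nm,c,"mid edge offset",e, len(Q), Q[:,2].mean())
        out[nm]=(c[0],c[1]+e.mean())
    a=(out["r1"][0]+out["r2"][0])/2; yaw=np.arctan(-a); u=np.array([np.cos(yaw),np.sin(yaw)]); v=np.array([-np.sin(yaw),np.cos(yaw)])
    print("yaw",yaw)
    def lat(lo,hi,zl,zh):
        s=W[:,:2]@v; t=W[:,:2]@u
        m=(W[:,2]>zl)&(W[:,2]<zh)&(s>lo)&(s<hi)&(abs(t-.53)<.06)
        return s[m],t[m]
    s=W[:,:2]@v;t=W[:,:2]@u
    for nm,y in(("r1",.06),("r2",-.13)):
        c=out[nm]; P=np.array([np.polyval(c,y),y]); print(nm,"lateral",P@u)
    for nm,lo,hi,zl,zh in (("tab1",-.02,.06,.209,.225),("head1",-.02,.06,.169,.178),("tab2",-.27,-.15,.209,.225),("head2",-.27,-.17,.169,.178),("lug1",-.08,-.03,.1665,.175),("lug2",-.14,-.09,.1665,.175),("pad",-.31,-.265,.165,.19),("post2",-.345,-.305,.178,.19),("post1",.07,.15,.175,.19)):
        m=(W[:,2]>zl)&(W[:,2]<zh)&(s>lo)&(s<hi)&(abs(t-.53)<.035)
        if m.sum(): print(nm,m.sum(),"s",s[m].min(),s[m].max(),"t",t[m].min(),t[m].max())
    ss=s
    m=(W[:,2]>.165)&(W[:,2]<.23)&(abs(t-.53)<.04)
    print([ (round(a,3),int(b)) for b,a in zip(*np.histogram(s[m],np.arange(-.4,.15,.01)))])
run()
E
python3 fit.py
```

```text
r1 [-0.0993989   0.53353534] mid edge offset [-0.0056966   0.00616321] 194 0.16065440779057413
r2 [-0.10250948  0.53066749] mid edge offset [-0.00584595  0.00604759] 228 0.16063184660858534
yaw 0.10061330343333595
r1 lateral 0.5311620882903498
r2 lateral 0.5282852516053166
tab1 55 s 0.0246436686525755 0.04947924285243351 t 0.5266448273790201 0.5360353389474593
head1 122 s 0.01967176992140988 0.0555662402464568 t 0.5170772696581221 0.5453398385822043
tab2 51 s -0.2164314769379601 -0.19243285592324547 t 0.5234496709467398 0.53233925348898
head2 122 s -0.22278183372224925 -0.18640014403260538 t 0.5144586070332838 0.5425579291865846
lug1 21 s -0.05089443067826887 -0.043930219132467176 t 0.52578658091806 0.5378817786676601
lug2 19 s -0.10902868985140526 -0.10193379977258377 t 0.5221341405671456 0.5332380302541232
pad 124 s -0.3096571838567086 -0.2791579942116247 t 0.5137877800139456 0.5434655472934554
post2 69 s -0.32334426491962537 -0.3091638930592274 t 0.5143960536744181 0.5433674820094909
post1 104 s 0.10378905263365243 0.12027903739873406 t 0.5162580885033002 0.5463587966740123
[(np.f
[... 592 characters left out ...]
4(-0.16), 0), (np.float64(-0.15), 0), (np.float64(-0.14), 0), (np.float64(-0.13), 0), (np.float64(-0.12), 0), (np.float64(-0.11), 20), (np.float64(-0.1), 0), (np.float64(-0.09), 0), (np.float64(-0.08), 0), (np.float64(-0.07), 0), (np.float64(-0.06), 3), (np.float64(-0.05), 18), (np.float64(-0.04), 0), (np.float64(-0.03), 0), (np.float64(-0.02), 1), (np.float64(-0.01), 0), (np.float64(0.0), 0), (np.float64(0.01), 5), (np.float64(0.02), 74), (np.float64(0.03), 60), (np.float64(0.04), 61), (np.float64(0.05), 19), (np.float64(0.06), 0), (np.float64(0.07), 0), (np.float64(0.08), 0), (np.float64(0.09), 0), (np.float64(0.1), 61), (np.float64(0.11), 59), (np.float64(0.12), 2), (np.float64(0.13), 0)]
```

```bash
cat > go.py <<'E'
import sys
from h import *
from scipy.spatial.transform import Rotation as R
yaw=0.1015
u=np.array([np.cos(yaw),np.sin(yaw)]); v=np.array([-np.sin(yaw),np.cos(yaw)])
def main(s=None,t=None,z=None):
    st=r.read_state(); p=st["ee_pos"]; Q=R.from_quat(st["eef_rot"])
    print("t%.2f pos s%.4f t%.4f z%.4f"%(st["time"],p[:2]@v,p[:2]@u,p[2]),"w%.4f"%st["width"],"F(u,v,z)",np.round([st["ft_force"][:2]@u,st["ft_force"][:2]@v,st["ft_force"][2]],2),"xyz",p.round(4))
    X=np.r_[u,0];Y=np.cross([0,0,-1],X); T=R.from_matrix(np.c_[X,Y,[0,0,-1]])
    print("turn",(Q.inv()*T).as_rotvec(degrees=True).round(2))
    if s is not None:
        g=np.r_[s*v+t*u,z]; print("goal",g.round(4),"shift",Q.inv().apply(g-p).round(4))
if __name__=="__main__": main(*map(float,sys.argv[1:]))
E
python3 go.py 0.0375 0.5312 0.30
```

```text
t0.10 pos s0.5395 t0.3149 z0.2219 w0.0871 F(u,v,z) [ 0.87 -0.15 -0.43] xyz [0.2586 0.5686 0.2219]
turn [4.000e-02 6.000e-02 5.973e+01]
goal [0.5247 0.0911 0.3   ] shift [-0.3246  0.4399 -0.0777]
```

```bash
python3 - <<'E'
from h import *
W=cloud("top",np.load("pics/top0.npy")).reshape(-1,3)
for a in np.arange(.05,.6,.05):
  l=[]
  for x in np.arange(.15,.85,.05):
    m=(W[:,1]>a)&(W[:,1]<a+.05)&(W[:,0]>x)&(W[:,0]<x+.05); l.append("%.2f"%W[m,2].max() if m.any() else " -- ")
  print("%.2f"%a,*l)
E
```

```text
0.05 -0.74 -0.84 0.00 0.09 0.09 0.09 0.12 0.22 0.12 0.02 0.02 0.02 0.02 0.02
0.10 -0.74 -0.84 0.01 0.08 0.08 0.08 0.02 0.22 0.02 0.02 0.02 0.02 0.02 0.02
0.15 -0.74 -0.84 0.00 0.09 0.07 0.01 0.02 0.18 0.02 0.02 0.02 0.02 0.02 0.02
0.20 -0.84 -0.84 0.00 0.11 0.08 0.17 0.17 0.01 0.01 0.01 0.04 0.22 0.28 0.28
0.25 -0.83 -0.84 0.00 0.05 0.04 0.17 0.17 0.12 0.12 0.10 0.00 0.22 0.22 0.20
0.30 -0.84 -0.84 0.00 0.04 0.04 0.01 0.01 0.12 0.12 0.00 0.01 0.15 0.21 0.20
0.35 -0.84 -0.84  --  -0.00 -0.00  --  -0.00 -0.00  --   --   --  -0.00 -0.00  -- 
0.40 -0.84 -0.84  --   --   --   --   --   --   --   --   --   --   --   -- 
0.45 -0.84 -0.84  --   --   --   --   --   --   --   --   --   --   --   -- 
0.50 -0.84 -0.84  --   --   --   --   --   --   --   --   --   --   --   -- 
0.55 -0.84 -0.84  --   --   --   --   --   --   --   --   --   --   --   --
```

Emit:
carry_out(increments="0 0 0 0 0 -0.05 0.087; 0 0 9 -0.03 0.04 -0.08 0.087; 0 0 18 -0.06 0.085 -0.09 0.087; 0 0 27 -0.09 0.13 -0.09 0.087; 0 0 36 -0.12 0.175 -0.09 0.087", squeeze=30)

```text
time: 0.72
ee_pos: [0.3689, 0.3854, 0.3119]
eef_rot: [0.968, 0.253, -0.0, 0.001]
ft_force: [0.8, 0.0, 0.0]
width: 0.0871
```

```bash
python3 go.py 0.0375 0.5312 0.30
```

```text
t0.72 pos s0.3460 t0.4061 z0.3119 w0.0871 F(u,v,z) [ 0.81 -0.06  0.04] xyz [0.3689 0.3854 0.3119]
turn [ 0.06  0.05 23.44]
goal [0.5247 0.0911 0.3   ] shift [-0.0079  0.3328  0.0121]
```

Emit:
carry_out(increments="0 0 6 0 0.05 0 0.087; 0 0 12 0 0.11 0 0.087; 0 0 18 0 0.17 0 0.087; 0 0 23.4 -0.004 0.23 0.005 0.087; 0 0 23.4 -0.008 0.29 0.012 0.087")

```text
time: 1.35
ee_pos: [0.5041, 0.1265, 0.2999]
eef_rot: [0.999, 0.05, -0.0, 0.0]
ft_force: [1.3, 0.0, -1.0]
width: 0.087
```

```bash
python3 go.py 0.0375 0.5312 0.24
```

```text
t1.35 pos s0.0748 t0.5144 z0.2999 w0.0870 F(u,v,z) [ 1.25 -0.09 -0.95] xyz [0.5041 0.1265 0.2999]
turn [ 0.05  0.03 -0.04]
goal [0.5247 0.0911 0.24  ] shift [0.0169 0.0373 0.06  ]
```

Tool axes now equal stand axes (x = u, y = −v, z down). Approach above the tab.

Emit:
carry_out(increments="0 0 0 0.009 0.02 0 0.06; 0 0 0 0.0168 0.0373 0.01 0.06; 0 0 0 0.0168 0.0373 0.04 0.06; 0 0 0 0.0168 0.0373 0.06 0.06; 0 0 0 0.0168 0.0373 0.06 0.06")

```text
time: 1.98
ee_pos: [0.5236, 0.0909, 0.2385]
eef_rot: [0.999, 0.05, -0.002, 0.001]
ft_force: [-0.2, -0.3, 1.1]
width: 0.0605
```

```bash
python3 go.py 0.0375 0.5312 0.182; python3 - <<'E'
from h import *
for n,b in(("scene",(140,270,150,270)),("top",(165,245,145,265))):
    p,d=r.camera(n); c=p[b[0]:b[1],b[2]:b[3]]; cv2.imwrite(f"pics/{n}1.png",cv2.resize(c,None,fx=4.5,fy=4.5,interpolation=cv2.INTER_CUBIC))
E
```

```text
t1.98 pos s0.0373 t0.5301 z0.2385 w0.0605 F(u,v,z) [-0.2  -0.27  1.14] xyz [0.5236 0.0909 0.2385]
turn [ 0.1   0.21 -0.04]
goal [0.5247 0.0911 0.182 ] shift [ 0.0013 -0.0003  0.0565]
```

View pics/scene1.png

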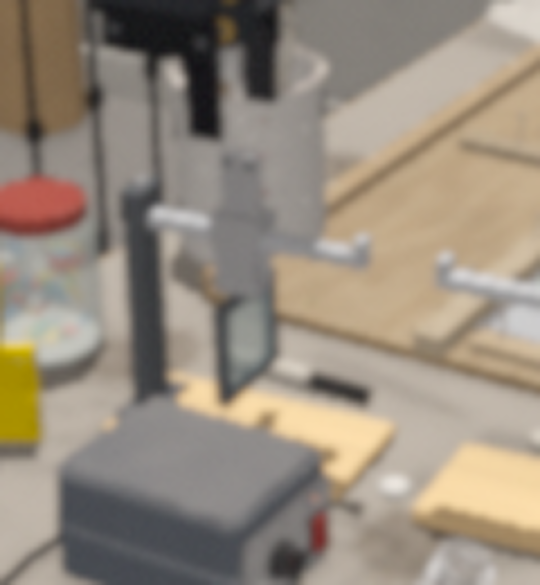

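The fingers (about pixels 205,130 and 262,95) straddle the tab top (240,160). Descend, then close.

Emit:
carry_out(increments="0 0 0 0.001 0 0.02 0.06; 0 0 0 0.0013 0 0.04 0.06; 0 0 0 0.0013 0 0.056 0.05; 0 0 0 0.0013 0 0.0565 0.03; 0 0 0 0.0013 0 0.0565 0.02", squeeze=10)

```text
time: 2.7
ee_pos: [0.5265, 0.0913, 0.1849]
eef_rot: [0.999, 0.05, 0.0, 0.0]
ft_force: [-1.0, -0.3, -1.0]
width: 0.0379
```

```bash
python3 go.py 0.0375 0.5312 0.182
```

```text
t2.70 pos s0.0375 t0.5330 z0.1849 w0.0379 F(u,v,z) [-1.02 -0.2  -1.01] xyz [0.5265 0.0913 0.1849]
turn [ 0.04 -0.05 -0.03]
goal [0.5247 0.0911 0.182 ] shift [-0.0018 -0.      0.0029]
```

Emit:
carry_out(increments="0 0 0 -0.0015 0 0.002 0.02; 0 0 0 -0.0015 0 0.002 0.004; 0 0 0 -0.0015 0 0.002 0.002; 0 0 0 -0.0015 0 0.002 0.002; 0 0 0 -0.0015 0 0.002 0.002", squeeze=15)

```text
time: 3.32
ee_pos: [0.5252, 0.0912, 0.1833]
eef_rot: [0.999, 0.05, 0.001, 0.0]
ft_force: [0.9, -0.5, 3.1]
width: 0.0081
```

```bash
python3 go.py -0.0225 0.5312 0.182
```

```text
t3.33 pos s0.0375 t0.5318 z0.1833 w0.0081 F(u,v,z) [ 0.82 -0.59  3.1 ] xyz [0.5252 0.0912 0.1833]
turn [ 0.03 -0.09 -0.04]
goal [0.5307 0.0314 0.182 ] shift [-0.0005  0.06    0.0013]
```

Emit:
carry_out(increments="0 0 0 0 0.004 0 0.002; 0 0 0 0 0.015 0 0.002; 0 0 0 0 0.028 0 0.002; 0 0 0 -0.0003 0.041 0 0.002; 0 0 0 -0.0005 0.053 0 0.002", squeeze=30)

```text
time: 3.95
ee_pos: [0.5302, 0.0372, 0.1833]
eef_rot: [0.999, 0.05, 0.001, 0.0]
ft_force: [1.0, 3.5, -0.8]
width: 0.008
```

```bash
python3 go.py -0.0225 0.5312 0.183
```

```text
t3.95 pos s-0.0167 t0.5313 z0.1833 w0.0080 F(u,v,z) [ 1.36  3.39 -0.79] xyz [0.5302 0.0372 0.1833]
turn [ 0.03 -0.1  -0.07]
goal [0.5307 0.0314 0.183 ] shift [-0.0001  0.0058  0.0003]
```

Emit:
carry_out(increments="0 0 0 0 0.002 0 0.002; 0 0 0 0 0.004 0 0.002; 0 0 0 0 0.006 0 0.002; 0 0 0 0 0.007 0 0.002; 0 0 0 0 0.007 0 0.002")

```text
time: 4.58
ee_pos: [0.531, 0.0303, 0.1833]
eef_rot: [0.999, 0.05, 0.001, 0.0]
ft_force: [1.0, 2.4, 0.6]
width: 0.0078
```

```bash
python3 go.py -0.0225 0.5312 0.2; python3 - <<'E'
from h import *
for n,b in(("scene",(140,270,150,290)),("top",(165,245,145,305))):
    p,d=r.camera(n); c=p[b[0]:b[1],b[2]:b[3]]; cv2.imwrite(f"pics/{n}2.png",cv2.resize(c,None,fx=4.5,fy=4.5,interpolation=cv2.INTER_CUBIC))
E
```

```text
t4.58 pos s-0.0237 t0.5313 z0.1833 w0.0078 F(u,v,z) [1.28 2.32 0.62] xyz [0.531  0.0303 0.1833]
turn [ 0.03 -0.11 -0.06]
goal [0.5307 0.0314 0.2   ] shift [-0.0001 -0.0012 -0.0167]
```

View pics/scene2.png

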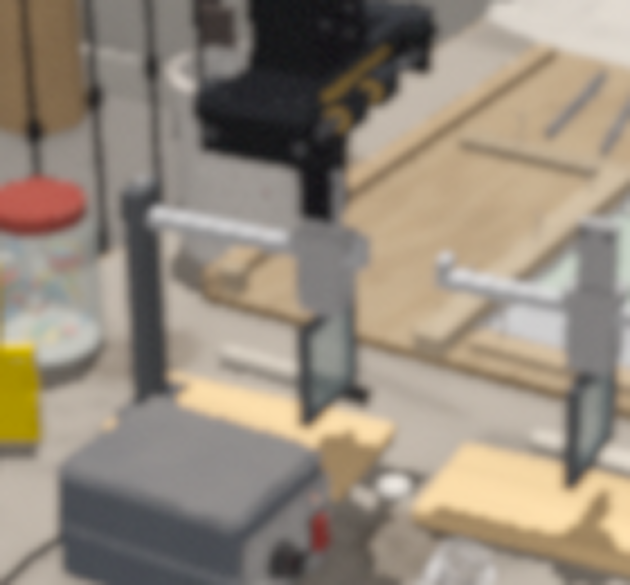

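Hanger (head about 325,265) sits right at the lug (358,245), in line and upright. Lift 17 mm.

Emit:
carry_out(increments="0 0 0 0 -0.001 -0.003 0.002; 0 0 0 0 -0.0012 -0.008 0.002; 0 0 0 0 -0.0012 -0.013 0.002; 0 0 0 0 -0.0012 -0.017 0.002; 0 0 0 0 -0.0012 -0.017 0.002")

```text
time: 5.3
ee_pos: [0.5308, 0.0315, 0.2007]
eef_rot: [0.999, 0.05, 0.001, 0.0]
ft_force: [0.9, -0.4, -0.9]
width: 0.0077
```

```bash
python3 go.py -0.0764 0.5312 0.2
```

```text
t5.30 pos s-0.0225 t0.5312 z0.2007 w0.0077 F(u,v,z) [ 0.84 -0.5  -0.95] xyz [0.5308 0.0315 0.2007]
turn [ 0.03 -0.11 -0.07]
goal [ 0.5362 -0.0222  0.2   ] shift [0.     0.0539 0.0007]
```

Emit:
carry_out(increments="0 0 0 0 0.005 0 0.002; 0 0 0 0 0.018 0 0.002; 0 0 0 0 0.032 0 0.002; 0 0 0 0 0.046 0 0.002; 0 0 0 0 0.054 0 0.002")

```text
time: 5.92
ee_pos: [0.5358, -0.0242, 0.2005]
eef_rot: [0.999, 0.049, 0.0, 0.0]
ft_force: [0.7, -0.4, -1.8]
width: 0.0082
```

```bash
python3 go.py -0.0764 0.5283 0.2
```

```text
t5.92 pos s-0.0783 t0.5306 z0.2005 w0.0082 F(u,v,z) [ 0.62 -0.47 -1.82] xyz [ 0.5358 -0.0242  0.2005]
turn [ 0.05 -0.05 -0.18]
goal [ 0.5333 -0.0225  0.2   ] shift [-0.0023 -0.0019  0.0005]
```

Emit:
carry_out(increments="0 0 0 -0.001 -0.001 0 0.002; 0 0 -0.2 -0.0023 -0.0019 0 0.002; 0 0 -0.2 -0.0023 -0.0019 0 0.002; 0 0 -0.2 -0.0023 -0.0019 0 0.002; 0 0 -0.2 -0.0023 -0.0019 0 0.002")

```text
time: 6.55
ee_pos: [0.5333, -0.0223, 0.2005]
eef_rot: [0.999, 0.051, 0.0, 0.0]
ft_force: [0.5, -0.5, -2.6]
width: 0.0081
```

```bash
python3 go.py -0.133 0.5283 0.2; python3 - <<'E'
from h import *
for n,b in(("scene",(140,270,180,320)),("top",(165,245,175,335))):
    p,d=r.camera(n); np.save(f"pics/{n}3.npy",d);cv2.imwrite(f"pics/{n}3f.png",p);c=p[b[0]:b[1],b[2]:b[3]]; cv2.imwrite(f"pics/{n}3.png",cv2.resize(c,None,fx=4.5,fy=4.5,interpolation=cv2.INTER_CUBIC))
yaw=0.1015
u=np.array([np.cos(yaw),np.sin(yaw)]); v=np.array([-np.sin(yaw),np.cos(yaw)])
for n in("top","scene"):
    W=cloud(n,np.load(f"pics/{n}3.npy")).reshape(-1,3); s=W[:,:2]@v;t=W[:,:2]@u
    for zl in np.arange(.05,.25,.01):
        m=(s>-.1)&(s<-.055)&(abs(t-.53)<.07)&(W[:,2]>zl)&(W[:,2]<zl+.01)
        if m.sum(): print(n,"%.2f"%zl,m.sum(),"s %.4f %.4f t %.4f %.4f"%(s[m].min(),s[m].max(),t[m].min(),t[m].max()))
E
```

```text
t6.55 pos s-0.0762 t0.5283 z0.2005 w0.0081 F(u,v,z) [ 0.44 -0.52 -2.55] xyz [ 0.5333 -0.0223  0.2005]
turn [ 0.05 -0.05  0.04]
goal [ 0.5391 -0.0788  0.2   ] shift [-0.      0.0568  0.0006]
scene 0.06 30 s -0.0843 -0.0751 t 0.4898 0.5593
scene 0.07 46 s -0.0839 -0.0724 t 0.4858 0.5607
scene 0.08 37 s -0.0833 -0.0718 t 0.4844 0.5614
scene 0.09 46 s -0.0839 -0.0730 t 0.4844 0.5611
scene 0.10 44 s -0.0837 -0.0712 t 0.4870 0.5631
scene 0.11 43 s -0.0837 -0.0718 t 0.4851 0.5617
scene 0.12 25 s -0.0831 -0.0721 t 0.4853 0.5591
scene 0.13 38 s -0.0939 -0.0661 t 0.4865 0.5393
scene 0.14 46 s -0.0935 -0.0659 t 0.5079 0.5417
scene 0.15 42 s -0.0942 -0.0658 t 0.5090 0.5383
scene 0.16 43 s -0.0943 -0.0551 t 0.5091 0.5400
scene 0.17 41 s -0.0960 -0.0607 t 0.5109 0.5389
scene 0.18 64 s -0.0977 -0.0594 t 0.5094 0.5408
scene 0.19 35 s -0.0977 -0.0613 t 0.5114 0.5396
scene 0.20 32 s -0.0921 -0.0651 t 0.5087 0.5278
scene 0.21 34 s -0.0913 -0.0646 t 0.5120 0.5277
scene 0.22 39 s -0.0921 -0.0666 t 0.5114 0.5395
scene 0.23 35 s -0.0913 -0.0678 t 0.5110 0.5434
scene 0.24 23 s -0.0896 -0.0820 t 0.5090 0.5427
```

View pics/scene3.png

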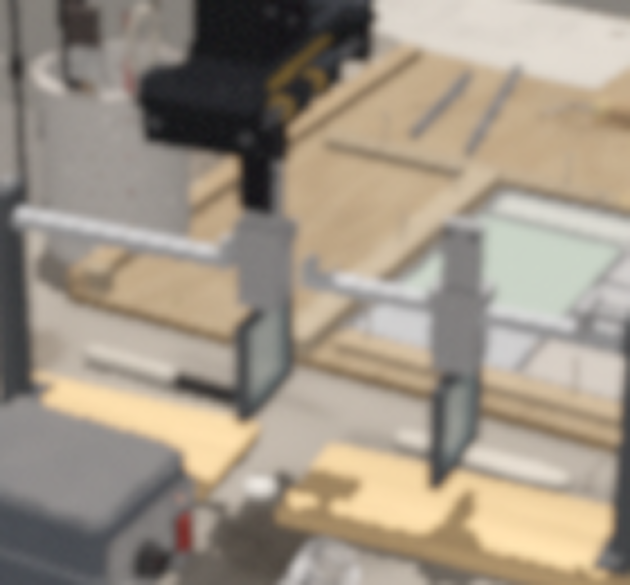

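View pics/top3.png

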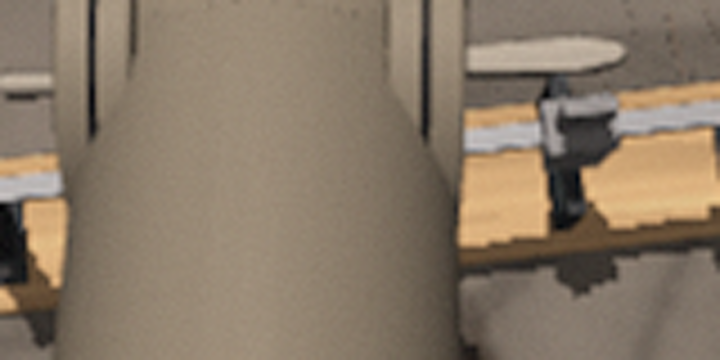

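```bash
python3 - <<'E'
from h import *
yaw=0.1015
u=np.array([np.cos(yaw),np.sin(yaw)]); v=np.array([-np.sin(yaw),np.cos(yaw)])
W=cloud("scene",np.load("pics/scene3.npy")).reshape(-1,3); s=W[:,:2]@v;t=W[:,:2]@u
def st(nm,a,b,zl,zh,tl=.45,th=.6):
    m=(s>a)&(s<b)&(t>tl)&(t<th)&(W[:,2]>zl)&(W[:,2]<zh); print(nm,m.sum(),"t pct 5 25 50 75 95",np.percentile(t[m],[2,10,25,50,75,90,98]).round(4), "s",np.percentile(s[m],[2,50,98]).round(4))
st("ours head near face",-.094,-.062,.18,.187); st("parked head near",-.22,-.188,.163,.170)
st("ours cheek",-.094,-.062,.15,.172,.49,.545); st("parked cheek",-.22,-.188,.133,.155,.49,.545)
st("ours pane",-.088,-.068,.07,.12); st("parked pane",-.215,-.195,.053,.103)
st("rail2",-.18,-.115,.15,.165); st("lug2",-.112,-.1,.15,.175);st("rail1",-.04,.09,.15,.165)
E
```

```text
ours head near face 21 t pct 5 25 50 75 95 [0.5094 0.5103 0.5126 0.514  0.5151 0.5159 0.5166] s [-0.0922 -0.0771 -0.0644]
parked head near 24 t pct 5 25 50 75 95 [0.5119 0.5149 0.5163 0.5175 0.5185 0.519  0.5211] s [-0.2182 -0.2046 -0.1898]
ours cheek 90 t pct 5 25 50 75 95 [0.5092 0.511  0.5127 0.5146 0.5175 0.5373 0.5391] s [-0.0934 -0.0845 -0.0661]
parked cheek 70 t pct 5 25 50 75 95 [0.5126 0.5138 0.5145 0.5165 0.5184 0.5205 0.5414] s [-0.2196 -0.2059 -0.193 ]
ours pane 216 t pct 5 25 50 75 95 [0.4856 0.4899 0.4931 0.5191 0.5449 0.5578 0.5606] s [-0.0833 -0.0798 -0.0726]
parked pane 176 t pct 5 25 50 75 95 [0.4906 0.4922 0.4955 0.5231 0.5482 0.5596 0.566 ] s [-0.2122 -0.2087 -0.2021]
rail2 111 t pct 5 25 50 75 95 [0.5206 0.5229 0.5241 0.5259 0.5291 0.5328 0.5378] s [-0.177  -0.146  -0.1152]
lug2 25 t pct 5 25 50 75 95 [0.521  0.5217 0.5232 0.5255 0.5285 0.531  0.5366] s [-0.1116 -0.1083 -0.1031]
rail1 187 t pct 5 25 50 75 95 [0.5238 0.5257 0.5272 0.529  0.5325 0.5363 0.5399] s [-0.0369  0.0235  0.0867]
```

```bash
python3 - <<'E'
from h import *
yaw=0.1015
u=np.array([np.cos(yaw),np.sin(yaw)]); v=np.array([-np.sin(yaw),np.cos(yaw)])
for f in ("pics/scene0.npy","pics/scene3.npy"):
  print(f)
  W=cloud("scene",np.load(f)).reshape(-1,3); s=W[:,:2]@v;t=W[:,:2]@u
  def st(nm,sc,z0,a,b,tl=.45,th=.6,hw=.015):
    m=(abs(s-sc)<hw)&(t>tl)&(t<th)&(W[:,2]>z0+a)&(W[:,2]<z0+b); print(nm,m.sum(),np.percentile(t[m],[10,25,50,75,90]).round(4))
  for nm,sc,z0 in (("ours",.0375 if "0.npy" in f else -.0764,.16 if "0.npy" in f else .177),("parked",-.2045,.16)):
    st(nm+" head",sc,z0,.002,.011,.5,.522); st(nm+" cheek",sc,z0,-.03,0,.5,.522); st(nm+" pane",sc,z0,-.11,-.05,hw=.01)
  st("rail2",-.15,.16,-.01,-.001,.515,.526,.03);st("rail1",.05,.16,-.01,-.001,.515,.53,.05)
E
```

```text
pics/scene0.npy
ours head 21 [0.5174 0.5179 0.5188 0.5195 0.5205]
ours cheek 67 [0.5167 0.5181 0.5198 0.5208 0.5214]
ours pane 268 [0.4962 0.5027 0.5283 0.5489 0.5628]
parked head 30 [0.5143 0.5159 0.5174 0.5184 0.5193]
parked cheek 93 [0.5138 0.5156 0.5172 0.5187 0.5199]
parked pane 215 [0.4931 0.4958 0.5212 0.5448 0.5607]
rail2 33 [0.5212 0.5234 0.5242 0.5247 0.5253]
rail1 65 [0.5172 0.5203 0.525  0.5269 0.5287]
pics/scene3.npy
ours head 27 [0.5104 0.5127 0.5141 0.5158 0.5164]
ours cheek 88 [0.511  0.5122 0.5139 0.5154 0.5165]
ours pane 253 [0.4901 0.4939 0.5188 0.543  0.5575]
parked head 31 [0.5135 0.5152 0.5167 0.5181 0.5187]
parked cheek 89 [0.5138 0.5146 0.5166 0.5184 0.52  ]
parked pane 205 [0.4923 0.4954 0.5229 0.5458 0.5594]
rail2 36 [0.5212 0.5219 0.5239 0.5247 0.5254]
rail1 62 [0.5242 0.5259 0.5273 0.5286 0.5293]
```

Emit:
carry_out(increments="0 0 0 0.001 0 0 0.002; 0 0 0 0.0023 0 0 0.002; 0 0 0 0.0023 0.003 0 0.002; 0 0 0 0.0023 0.008 0 0.002; 0 0 0 0.0023 0.012 0 0.002")

```text
time: 7.28
ee_pos: [0.5368, -0.0347, 0.2005]
eef_rot: [0.999, 0.051, 0.0, 0.001]
ft_force: [-0.2, 0.3, -2.4]
width: 0.0079
```

```bash
cat > chk.py <<'E'
import sys
from h import *
yaw=0.1015
u=np.array([np.cos(yaw),np.sin(yaw)]); v=np.array([-np.sin(yaw),np.cos(yaw)])
so=float(sys.argv[1]);zo=float(sys.argv[2]);sp=float(sys.argv[3]);tag=sys.argv[4]
p,d=r.camera("scene");c=p[140:280,180:340]; cv2.imwrite(f"pics/sc{tag}.png",cv2.resize(c,None,fx=4.5,fy=4.5,interpolation=cv2.INTER_CUBIC))
np.save(f"pics/sc{tag}.npy",d)
W=cloud("scene",d).reshape(-1,3); s=W[:,:2]@v;t=W[:,:2]@u
def st(nm,sc,z0,a,b,tl=.45,th=.6,hw=.015):
    m=(abs(s-sc)<hw)&(t>tl)&(t<th)&(W[:,2]>z0+a)&(W[:,2]<z0+b); print(nm,m.sum(),np.percentile(t[m],[10,25,50,75,90]).round(4) if m.any() else "", np.percentile(s[m],[1,99]).round(4) if m.any() else "")
for nm,sc,z0 in (("ours",so,zo),("parked",sp,.16)):
    st(nm+" head",sc,z0,.002,.011,.5,.522,.021); st(nm+" cheek",sc,z0,-.03,0,.5,.522,.021); st(nm+" pane",sc,z0,-.11,-.05,hw=.012)
E
python3 go.py -0.133 0.5306 0.2; python3 chk.py -.088 .177 -.2045 4
```

```text
t7.28 pos s-0.0889 t0.5305 z0.2005 w0.0079 F(u,v,z) [-0.2   0.3  -2.39] xyz [ 0.5368 -0.0347  0.2005]
turn [ 0.06 -0.05  0.01]
goal [ 0.5413 -0.0786  0.2   ] shift [0.0001 0.0441 0.0005]
ours head 36 [0.5132 0.5143 0.5156 0.5171 0.5194] [-0.1086 -0.0745]
ours cheek 100 [0.5133 0.5146 0.5158 0.5176 0.5185] [-0.1067 -0.0764]
ours pane 236 [0.4925 0.4958 0.5217 0.5464 0.5589] [-0.0969 -0.0871]
parked head 39 [0.5139 0.5147 0.5172 0.5188 0.5202] [-0.2252 -0.1911]
parked cheek 103 [0.5138 0.5152 0.5166 0.5184 0.5199] [-0.2229 -0.1922]
parked pane 208 [0.4924 0.495  0.5222 0.5451 0.5595] [-0.2126 -0.2022]
```

View pics/sc4.png

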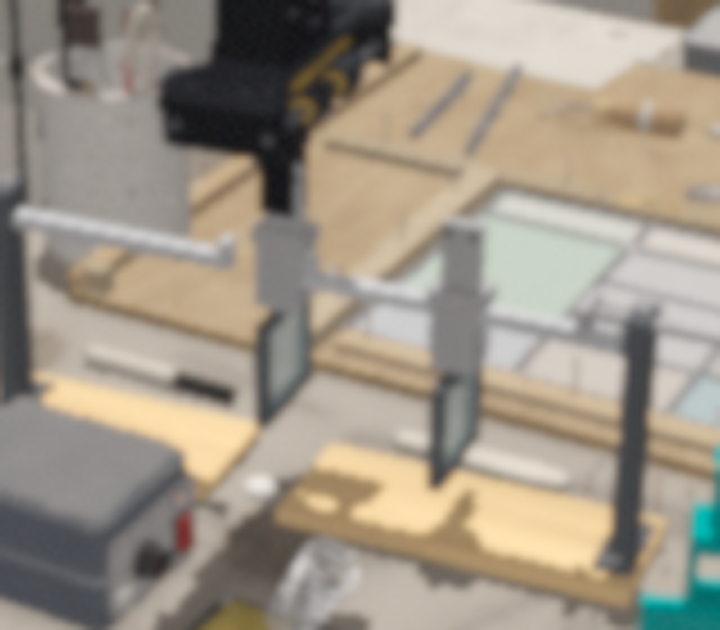

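Aligned: our head is within about 1 mm laterally of the parked one. Add 0.7 mm and thread on.

Emit:
carry_out(increments="0 0 0 0.0007 0.003 0 0.002; 0 0 0 0.0007 0.008 0 0.002; 0 0 0 0.0007 0.013 0 0.002; 0 0 0 0.0007 0.018 0 0.002; 0 0 0 0.0007 0.022 0 0.002")

```text
time: 7.95
ee_pos: [0.5398, -0.0575, 0.2006]
eef_rot: [0.999, 0.05, 0.0, 0.001]
ft_force: [-0.1, -0.1, -2.4]
width: 0.0075
```

Emit:
carry_out(increments="0 0 0 0 0.004 0 0.002; 0 0 0 0 0.009 0 0.002; 0 0 0 0 0.015 0 0.002; 0 0 0 0 0.020 0 0.002; 0 0 0 0 0.022 0 0.002")

```text
time: 8.57
ee_pos: [0.542, -0.0799, 0.2006]
eef_rot: [0.999, 0.05, 0.0, 0.001]
ft_force: [-0.2, 0.4, -2.8]
width: 0.0077
```

```bash
python3 go.py -0.135 0.5312 0.1833; python3 chk.py -.134 .177 -.2045 5
```

```text
t8.57 pos s-0.1344 t0.5311 z0.2006 w0.0077 F(u,v,z) [-0.2   0.38 -2.79] xyz [ 0.542  -0.0799  0.2006]
turn [ 0.08 -0.05 -0.07]
goal [ 0.5421 -0.0805  0.1833] shift [0.0001 0.0006 0.0173]
ours head 39 [0.514  0.515  0.5163 0.5186 0.52  ] [-0.1535 -0.1181]
ours cheek 103 [0.5134 0.5151 0.5165 0.5183 0.52  ] [-0.1521 -0.1213]
ours pane 240 [0.4928 0.4966 0.5239 0.5468 0.5599] [-0.1428 -0.1322]
parked head 42 [0.5138 0.5146 0.5165 0.5182 0.5194] [-0.2245 -0.1898]
parked cheek 100 [0.5137 0.5153 0.5172 0.5184 0.5194] [-0.2219 -0.1931]
parked pane 210 [0.4933 0.4965 0.5234 0.5475 0.5599] [-0.2125 -0.2018]
```

View pics/sc5.png

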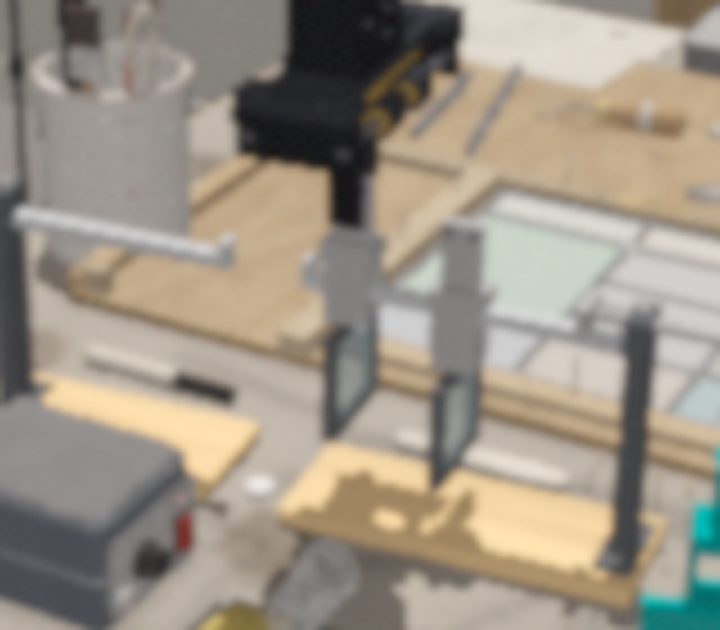

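Threaded on: the head (350,260) is past the lug (313,268), with no contact force. Lower.

Emit:
carry_out(increments="0 0 0 0 0 0.004 0.002; 0 0 0 0 0 0.009 0.002; 0 0 0 0 0 0.013 0.002; 0 0 0 0 0 0.016 0.002; 0 0 0 0 0 0.017 0.002")

```text
time: 9.25
ee_pos: [0.5419, -0.0799, 0.1834]
eef_rot: [0.999, 0.05, 0.0, 0.001]
ft_force: [0.3, -0.1, -1.4]
width: 0.0079
```

```bash
python3 go.py -0.165 0.5312 0.1833
```

```text
t9.25 pos s-0.1344 t0.5310 z0.1834 w0.0079 F(u,v,z) [ 0.32 -0.11 -1.4 ] xyz [ 0.5419 -0.0799  0.1834]
turn [ 0.08 -0.03 -0.07]
goal [ 0.5452 -0.1103  0.1833] shift [0.0002 0.0306 0.0001]
```

Emit:
carry_out(increments="0 0 0 0 0.005 0.0003 0.002; 0 0 0 0 0.014 0.0003 0.002; 0 0 0 0 0.021 0.0003 0.002; 0 0 0 0 0.027 0.0003 0.002; 0 0 0 0 0.030 0.0003 0.002")

```text
time: 9.88
ee_pos: [0.5451, -0.1101, 0.1833]
eef_rot: [0.999, 0.05, 0.0, 0.001]
ft_force: [-0.7, 1.5, 1.9]
width: 0.0079
```

Emit:
carry_out(increments="0 0 0 0 0.003 0 0.002; 0 0 0 0 0.006 0 0.002; 0 0 0 0 0.009 0 0.002; 0 0 0 0 0.012 0 0.002; 0 0 0 0 0.015 0 0.002")

```text
time: 10.5
ee_pos: [0.5466, -0.1252, 0.1833]
eef_rot: [0.999, 0.05, 0.0, 0.001]
ft_force: [-1.1, 3.0, 1.7]
width: 0.0077
```

```bash
python3 go.py -0.215 0.5312 0.1833; python3 chk.py -.18 .16 -.215 6
```

```text
t10.50 pos s-0.1799 t0.5311 z0.1833 w0.0077 F(u,v,z) [-0.79  3.11  1.72] xyz [ 0.5466 -0.1252  0.1833]
turn [ 0.07 -0.05 -0.09]
goal [ 0.5503 -0.1601  0.1833] shift [0.0002 0.0351 0.    ]
ours head 42 [0.5143 0.5155 0.517  0.5178 0.5186] [-0.1982 -0.1638]
ours cheek 105 [0.5138 0.5156 0.5167 0.5184 0.5193] [-0.1968 -0.1661]
ours pane 213 [0.4927 0.4952 0.5208 0.5439 0.5588] [-0.1875 -0.1771]
parked head 43 [0.515  0.5157 0.5172 0.5182 0.5194] [-0.2354 -0.1953]
parked cheek 117 [0.5134 0.5149 0.5168 0.5187 0.5196] [-0.2323 -0.1943]
parked pane 207 [0.4924 0.4952 0.5198 0.5451 0.5607] [-0.2233 -0.2132]
```

View pics/sc6.png

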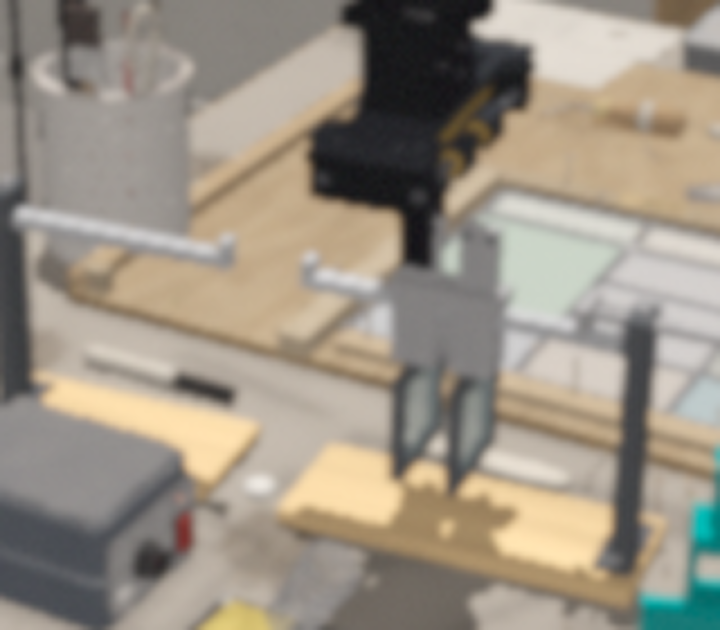

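Emit:
carry_out(increments="0 0 0 0 0.005 0 0.002; 0 0 0 0 0.011 0 0.002; 0 0 0 0 0.017 0 0.002; 0 0 0 0 0.023 0 0.002; 0 0 0 0 0.028 0 0.002")

```text
time: 11.18
ee_pos: [0.5493, -0.1541, 0.1833]
eef_rot: [0.999, 0.05, 0.0, 0.001]
ft_force: [-1.3, 5.3, 3.1]
width: 0.0076
```

Emit:
carry_out(increments="0 0 0 0 0.0015 0 0.002; 0 0 0 0 0.003 0 0.002; 0 0 0 0 0.0045 0 0.002; 0 0 0 0 0.006 0 0.002; 0 0 0 0 0.007 0 0.002")

```text
time: 11.8
ee_pos: [0.55, -0.1612, 0.1833]
eef_rot: [0.999, 0.05, 0.0, 0.001]
ft_force: [-0.4, 3.3, 0.7]
width: 0.008
```

```bash
python3 go.py -0.225 0.5312 0.1833
```

```text
t11.80 pos s-0.2161 t0.5309 z0.1833 w0.0080 F(u,v,z) [-0.09  3.32  0.72] xyz [ 0.55   -0.1612  0.1833]
turn [ 0.1  -0.05 -0.13]
goal [ 0.5513 -0.17    0.1833] shift [0.0004 0.0089 0.    ]
```

Emit:
carry_out(increments="0 0 0 0 0.001 0 0.002; 0 0 0 0 0.002 0 0.002; 0 0 0 0 0.003 0 0.002; 0 0 0 0 0.004 0 0.002; 0 0 0 0 0.005 0 0.002")

```text
time: 12.42
ee_pos: [0.5505, -0.1662, 0.1833]
eef_rot: [0.999, 0.05, 0.0, 0.001]
ft_force: [-0.3, 1.1, -1.4]
width: 0.0076
```

Emit:
carry_out(increments="0 0 0 0 0.0005 0 0.002; 0 0 0 0 0.001 0 0.002; 0 0 0 0 0.0015 0 0.002; 0 0 0 0 0.002 0 0.002; 0 0 0 0 0.002 0 0.002")

```text
time: 13.05
ee_pos: [0.5507, -0.1683, 0.1833]
eef_rot: [0.999, 0.05, 0.0, 0.001]
ft_force: [-0.2, 1.7, -1.1]
width: 0.0075
```

```bash
python3 go.py -0.225 0.5312 0.1833
```

```text
t13.05 pos s-0.2233 t0.5308 z0.1833 w0.0075 F(u,v,z) [-0.05  1.73 -1.09] xyz [ 0.5507 -0.1683  0.1833]
turn [ 0.11 -0.05 -0.13]
goal [ 0.5513 -0.17    0.1833] shift [0.0004 0.0017 0.    ]
```

Emit:
carry_out(increments="0 0 0 0 0.0002 0 0.002; 0 0 0 0 0.0004 0 0.002; 0 0 0 0 0.0006 0 0.002; 0 0 0 0 0.0006 0 0.002; 0 0 0 0 0.0006 0 0.002")

```text
time: 13.68
ee_pos: [0.5508, -0.169, 0.1833]
eef_rot: [0.999, 0.05, 0.0, 0.001]
ft_force: [0.8, 2.1, 0.2]
width: 0.008
```

Emit:
carry_out(increments="0 0 0 0 0.0002 0 0.002; 0 0 0 0 0.0004 0 0.002; 0 0 0 0 0.0006 0 0.002; 0 0 0 0 0.0006 0 0.002; 0 0 0 0 0.0006 0 0.002")

```text
time: 14.3
ee_pos: [0.5508, -0.1696, 0.1833]
eef_rot: [0.999, 0.05, 0.0, 0.001]
ft_force: [0.2, 2.8, 0.8]
width: 0.0079
```

```bash
python3 go.py -0.225 0.5312 0.1833
```

```text
t14.30 pos s-0.2246 t0.5308 z0.1833 w0.0079 F(u,v,z) [0.5  2.74 0.78] xyz [ 0.5508 -0.1696  0.1833]
turn [ 0.12 -0.04 -0.14]
goal [ 0.5513 -0.17    0.1833] shift [0.0004 0.0004 0.    ]
```

Emit:
carry_out(increments="0 0 0 0 0.0002 0 0.002; 0 0 0 0 0.0004 0 0.002; 0 0 0 0 0.0006 0 0.002; 0 0 0 0 0.0006 0 0.002; 0 0 0 0 0.0006 0 0.002")

```text
time: 14.92
ee_pos: [0.5509, -0.1703, 0.1833]
eef_rot: [0.999, 0.049, 0.0, 0.001]
ft_force: [0.3, 2.5, 0.7]
width: 0.0079
```

Emit:
carry_out(increments="0 0 0 0 0.0002 0 0.002; 0 0 0 0 0.0004 0 0.002; 0 0 0 0 0.0006 0 0.002; 0 0 0 0 0.0006 0 0.002; 0 0 0 0 0.0006 0 0.002")

```text
time: 15.55
ee_pos: [0.5509, -0.1709, 0.1833]
eef_rot: [0.999, 0.05, 0.0, 0.001]
ft_force: [0.6, 2.4, 1.6]
width: 0.0081
```

Emit:
carry_out(increments="0 0 0 0 0.0002 0 0.002; 0 0 0 0 0.0004 0 0.002; 0 0 0 0 0.0006 0 0.002; 0 0 0 0 0.0006 0 0.002; 0 0 0 0 0.0006 0 0.002")

```text
time: 16.18
ee_pos: [0.551, -0.1712, 0.1833]
eef_rot: [0.999, 0.05, 0.0, 0.001]
ft_force: [-0.8, 4.7, 1.3]
width: 0.0077
```

```bash
python3 go.py -0.225 0.5312 0.1833;python3 chk.py -.226 .16 -.262 7
```

```text
t16.18 pos s-0.2262 t0.5308 z0.1833 w0.0077 F(u,v,z) [-0.33  4.78  1.25] xyz [ 0.551  -0.1712  0.1833]
turn [ 0.1  -0.04 -0.13]
goal [ 0.5513 -0.17    0.1833] shift [ 0.0004 -0.0012  0.    ]
ours head 41 [0.5141 0.5154 0.5171 0.5179 0.5187] [-0.2467 -0.2096]
ours cheek 108 [0.5135 0.515  0.5164 0.5177 0.5191] [-0.2427 -0.2099]
ours pane 209 [0.4923 0.4947 0.5188 0.5438 0.5594] [-0.2336 -0.2227]
parked head 45 [0.5139 0.5144 0.5163 0.5177 0.5189] [-0.2826 -0.2426]
parked cheek 121 [0.5137 0.5148 0.5164 0.5175 0.5187] [-0.2791 -0.2413]
parked pane 200 [0.4921 0.4943 0.5176 0.5433 0.5583] [-0.2695 -0.2592]
```

View pics/sc7.png

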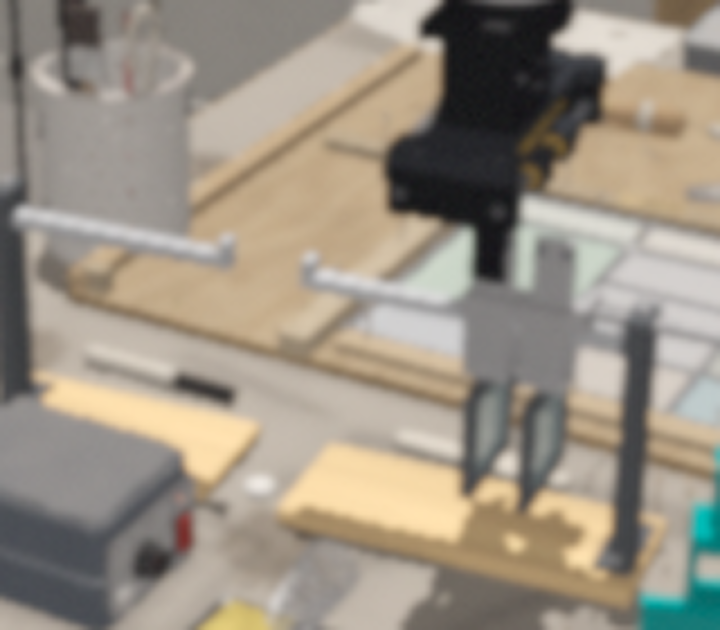

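Force rose to 4.7 N and motion stalled, so the row is on the pad. Raise the push in small steps.

Emit:
carry_out(increments="0 0 0 0 0.0003 0 0.002; 0 0 0 0 0.0005 0 0.002; 0 0 0 0 0.0007 0 0.002; 0 0 0 0 0.0007 0 0.002; 0 0 0 0 0.0007 0 0.002")

```text
time: 16.85
ee_pos: [0.551, -0.1713, 0.1833]
eef_rot: [0.999, 0.05, 0.0, 0.0]
ft_force: [-2.7, 5.4, 2.7]
width: 0.0077
```

```bash
python3 go.py -0.225 0.5312 0.1833
```

```text
t16.85 pos s-0.2262 t0.5308 z0.1833 w0.0077 F(u,v,z) [-2.14  5.64  2.74] xyz [ 0.551  -0.1713  0.1833]
turn [ 0.05 -0.03 -0.1 ]
goal [ 0.5513 -0.17    0.1833] shift [ 0.0004 -0.0012  0.    ]
```

Emit:
carry_out(increments="0 0 0 0 0.0008 0 0.002; 0 0 0 0 0.001 0 0.002; 0 0 0 0 0.0012 0 0.002; 0 0 0 0 0.0012 0 0.002; 0 0 0 0 0.0012 0 0.002")

```text
time: 17.48
ee_pos: [0.551, -0.1714, 0.1834]
eef_rot: [0.999, 0.05, 0.0, -0.0]
ft_force: [-2.8, 7.9, 3.2]
width: 0.0077
```

```bash
python3 go.py -0.225 0.5312 0.1833
```

```text
t17.48 pos s-0.2263 t0.5308 z0.1834 w0.0077 F(u,v,z) [-1.96  8.13  3.24] xyz [ 0.551  -0.1714  0.1834]
turn [-0.05 -0.   -0.05]
goal [ 0.5513 -0.17    0.1833] shift [ 0.0004 -0.0013  0.0001]
```

Emit:
carry_out(increments="0 0 0 0 0.0014 0 0.002; 0 0 0 0 0.0016 0 0.002; 0 0 0 0 0.0016 0 0.002; 0 0 0 0 0.0016 0 0.002; 0 0 0 0 0.0016 0 0.002")

```text
time: 18.1
ee_pos: [0.5511, -0.1714, 0.1834]
eef_rot: [0.999, 0.051, -0.0, -0.001]
ft_force: [-3.7, 9.9, 5.6]
width: 0.0079
```

```bash
python3 go.py -0.225 0.5312 0.1833
```

```text
t18.10 pos s-0.2264 t0.5309 z0.1834 w0.0079 F(u,v,z) [-2.67 10.2   5.64] xyz [ 0.5511 -0.1714  0.1834]
turn [-0.17  0.03  0.01]
goal [ 0.5513 -0.17    0.1833] shift [ 0.0003 -0.0014  0.0001]
```

Emit:
carry_out(increments="0 0 0 -0.0001 0.0016 -0.0002 0.002; 0 0 0 -0.0001 0.0016 -0.0002 0.002; 0 0 0 -0.0001 0.0016 -0.0002 0.002; 0 0 0 -0.0001 0.0016 -0.0002 0.002; 0 0 0 -0.0001 0.0016 -0.0002 0.002")

```text
time: 18.73
ee_pos: [0.551, -0.1715, 0.1835]
eef_rot: [0.999, 0.051, -0.001, -0.003]
ft_force: [-2.5, 8.6, 2.3]
width: 0.0081
```

```bash
python3 go.py -0.225 0.5312 0.1833
```

```text
t18.73 pos s-0.2264 t0.5308 z0.1835 w0.0081 F(u,v,z) [-1.63  8.83  2.29] xyz [ 0.551  -0.1715  0.1835]
turn [-0.29  0.07  0.08]
goal [ 0.5513 -0.17    0.1833] shift [ 0.0004 -0.0014  0.0002]
```

Emit:
carry_out(increments="0 0 0 0 0.0018 0 0.002; 0 0 0 0 0.0018 0 0.002; 0 0 0 0 0.0018 0 0.002; 0 0 0 0 0.0018 0 0.002; 0 0 0 0 0.0018 0 0.002")

```text
time: 19.35
ee_pos: [0.5511, -0.1715, 0.1835]
eef_rot: [0.999, 0.052, -0.001, -0.004]
ft_force: [-3.5, 9.6, 5.3]
width: 0.0082
```

Emit:
carry_out(increments="0 0 0 0 0.0018 0 0.002; 0 0 0 0 0.0018 0 0.002; 0 0 0 0 0.0018 0 0.002; 0 0 0 0 0.0018 0 0.002; 0 0 0 0 0.0018 0 0.002")

```text
time: 19.98
ee_pos: [0.5511, -0.1715, 0.1835]
eef_rot: [0.999, 0.053, -0.002, -0.005]
ft_force: [-3.6, 10.1, 5.1]
width: 0.0079
```

```bash
python3 go.py -0.225 0.5312 0.1833
```

```text
t19.98 pos s-0.2265 t0.5309 z0.1835 w0.0079 F(u,v,z) [-2.52 10.45  5.1 ] xyz [ 0.5511 -0.1715  0.1835]
turn [-0.59  0.15  0.23]
goal [ 0.5513 -0.17    0.1833] shift [ 0.0003 -0.0015  0.0002]
```

Emit:
carry_out(increments="0 0 0 0 0.001 0 0.002; 0 0 0 0 0.0005 0 0.002; 0 0 0 0 0.0002 0 0.002; 0 0 0 0 0.0002 0 0.002; 0 0 0 0 0.0002 0 0.002")

```text
time: 20.6
ee_pos: [0.551, -0.1714, 0.1835]
eef_rot: [0.999, 0.053, -0.002, -0.005]
ft_force: [-1.3, 4.9, 2.0]
width: 0.0078
```

Emit:
carry_out(increments="0 0 0 0 0 0 0.009; 0 0 0 0 0 0 0.013; 0 0 0 0 0 0 0.02; 0 0 0 0 0 0 0.03; 0 0 0 0 0 0 0.04")

```text
time: 21.22
ee_pos: [0.551, -0.1715, 0.1835]
eef_rot: [0.999, 0.053, -0.002, -0.005]
ft_force: [0.6, -0.8, 0.8]
width: 0.0323
```

```bash
python3 go.py -0.225 0.5312 0.1833
```

```text
t21.23 pos s-0.2265 t0.5308 z0.1835 w0.0323 F(u,v,z) [ 0.5  -0.86  0.78] xyz [ 0.551  -0.1715  0.1835]
turn [-0.61  0.16  0.23]
goal [ 0.5513 -0.17    0.1833] shift [ 0.0004 -0.0015  0.0002]
```

Free. Retreat straight up, then back over clear space.

Emit:
carry_out(increments="0 0 0 0 0 0 0.05; 0 0 0 0 0 -0.005 0.05; 0 0 0 0 0 -0.03 0.05; 0 0 0 0 0 -0.07 0.05; 0 0 0 0 0 -0.11 0.05")

```text
time: 21.85
ee_pos: [0.5513, -0.1727, 0.2951]
eef_rot: [0.999, 0.053, -0.002, -0.005]
ft_force: [0.6, 0.2, -0.5]
width: 0.05
```

Emit:
carry_out(increments="0 0 0 0 0 -0.03 0.05; 0 0 0 0 -0.05 -0.05 0.05; 0 0 0 0 -0.1 -0.05 0.05; 0 0 0 0 -0.15 -0.05 0.05; 0 0 0 0 -0.20 -0.05 0.05")

```text
time: 22.48
ee_pos: [0.53, 0.0271, 0.3478]
eef_rot: [0.999, 0.053, -0.001, -0.005]
ft_force: [0.9, -0.2, -0.3]
width: 0.0502
```

Emit:
carry_out(increments="0 0 0 0 -0.05 0 0.05; 0 0 0 0 -0.1 0 0.05; 0 0 0 0 -0.12 0 0.05; 0 0 0 0 -0.12 0 0.05; 0 0 0 0 -0.12 0 0.05")

```text
time: 23.1
ee_pos: [0.5179, 0.1444, 0.3493]
eef_rot: [0.999, 0.051, -0.001, -0.005]
ft_force: [0.7, -0.2, -1.2]
width: 0.0499
```

```bash
python3 go.py; python3 chk.py -.226 .16 -.262 8; python3 - <<'E'
from h import *
p,d=r.camera("top"); np.save("pics/top8.npy",d); cv2.imwrite("pics/top8.png",cv2.resize(p[150:250,230:400],None,fx=4.5,fy=4.5,interpolation=cv2.INTER_CUBIC))
yaw=0.1015
u=np.array([np.cos(yaw),np.sin(yaw)]); v=np.array([-np.sin(yaw),np.cos(yaw)])
W=cloud("top",d).reshape(-1,3);s=W[:,:2]@v;t=W[:,:2]@u
for nm,a,b,zl,zh in(("tab ours",-.245,-.205,.209,.225),("tab parked",-.29,-.245,.209,.225),("row+pad",-.295,-.19,.168,.19)):
    m=(s>a)&(s<b)&(abs(t-.53)<.035)&(W[:,2]>zl)&(W[:,2]<zh); 
    if m.any(): print(nm,m.sum(),s[m].min().round(4),s[m].max().round(4),t[m].min().round(4),t[m].max().round(4),np.diff(np.sort(s[m])).max().round(4))
E
```

```text
t23.10 pos s0.0912 t0.5299 z0.3493 w0.0499 F(u,v,z) [ 0.67 -0.29 -1.18] xyz [0.5179 0.1444 0.3493]
turn [-0.58  0.08  0.07]
ours head 40 [0.5137 0.5151 0.517  0.5185 0.5193] [-0.2459 -0.2097]
ours cheek 108 [0.5134 0.5146 0.516  0.5176 0.5188] [-0.2432 -0.2133]
ours pane 205 [0.4916 0.4949 0.52   0.5434 0.5603] [-0.2339 -0.2226]
parked head 53 [0.5133 0.5145 0.5161 0.5175 0.5194] [-0.2825 -0.2428]
parked cheek 116 [0.5134 0.5147 0.5164 0.5179 0.5191] [-0.2789 -0.2417]
parked pane 194 [0.4923 0.4941 0.5183 0.544  0.5601] [-0.2692 -0.2591]
tab ours 52 -0.2381 -0.2137 0.5228 0.5319 0.0016
tab parked 51 -0.2751 -0.2489 0.5233 0.5325 0.0018
row+pad 332 -0.2946 -0.2081 0.5136 0.5431 0.0018
```

View pics/sc8.png

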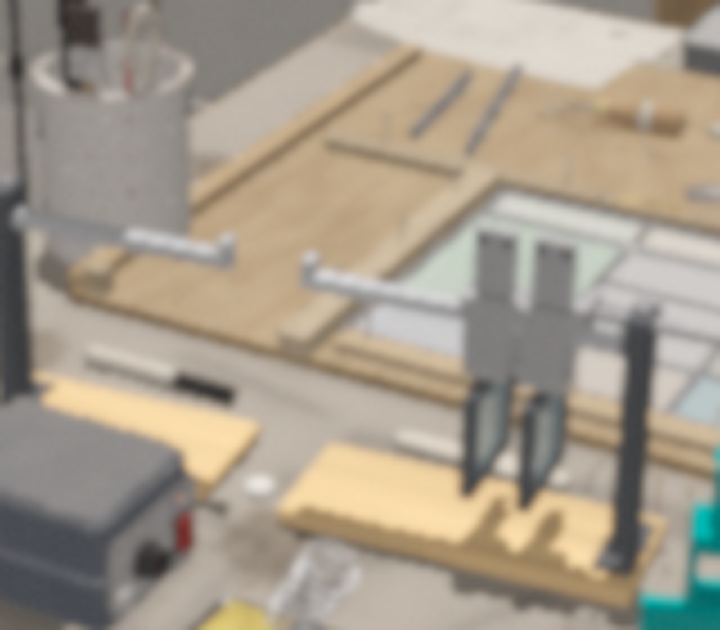

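View pics/top8.png

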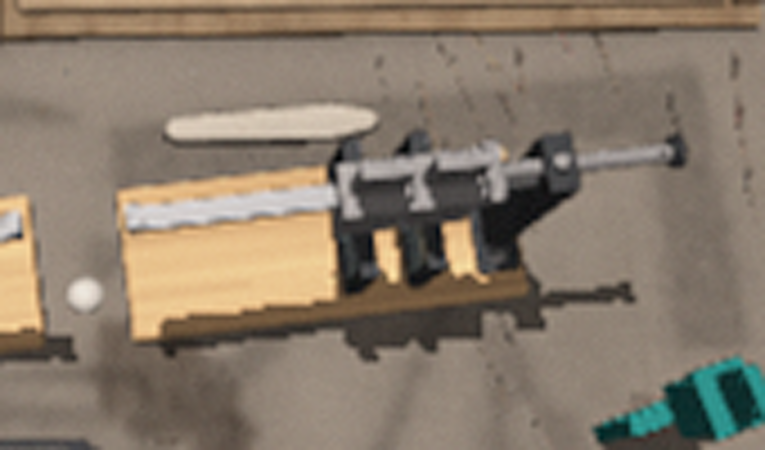

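Both hangers hang upright on the second rail (tabs at 497,260 and 555,265 in the scene crop). Measured along the rail, they're 36 mm apart, with no gap between the heads or to the pad (top crop 490,180). The stick and the glass bead are where they were.

```bash
python3 -c "
from bench import r
print(r.close_job())"
```

```text
the job is handed in; nothing more can be done
None
```

The job is done and handed in at about 23 s. The hanger went along the first rail to its end lug, up 17 mm over both lugs and down onto the second rail. There it pushed the parked hanger against the buffer.

- **Press:** the push along the rail read 8.1 N, then 10.2, 8.8, 9.9 and 10.5 N over about 2.5 s. That is longer than the second you asked for. All sampled readings stayed well below 18 N, but I read the force only at the end of each move.
- **Stop found by feel:** the tool stopped advancing with our hanger at −0.226 m along the rail. The cameras had put that point at about −0.225 m.
- **Final check:** with the gripper open and clear, the tabs were about 36 mm apart. There was no visible gap in the row or at the pad. The bead and the stick had not moved in the pictures, and the marker was last seen in place in the scene view.
- **Disagreement:** in the gap between the rails, the robot's sideways reading and the scene camera differed by about 2–3 mm. I went by the camera's comparison with the parked hanger, and the eye went over the lug with no rise in force.
- **Down-force:** while pressing, up to about 5.6 N of downward load built up on the rail, so the force reaching the buffer was a little below the readings above.

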